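# Open the push-to-open sinker bin on the tackle-shop counter

## Task

Open the wider of the two sinker bins for a customer. Press down on the front of its lid until the push catch lets go, take the fingers away so that the spring lifts the lid ajar by itself, then push the lid up and over with the fingertips until it stands wide open on its own. Leave the narrow bin shut and the loose things on the counter where they are.

Things in the scene. Friction and masses are not known exactly. Their poses are not given: they have to be found in the camera images.
- wide_bin: the wider sinker bin, the one to open: fixed open-topped dark steel box, 150 mm deep (x) by 210 mm wide (y), walls 85 mm high, 5 mm thick, steel balls inside, flat white laminate lid; it stands on a wooden plinth 2 to 32 mm high, different each time. Origin: centre of the box's underside, on the plinth. Its front, where the lid opens, looks along its own -x (roughly to the robot); hinge along the back; z up
- wide_lid (a joint): wide bin's lid angle, rad: 0 latched shut (level), grows as it opens upward. Pressed about 5 mm down at the front (to -0.03..-0.05, stop -0.055; about 5 N at the pad) the catch frees; once the press is removed a spring lifts the lid to about 0.4, where it rests. The catch never latches again. It falls back to 0.4 unless pushed past upright (1.57); then it leans on its stop at 1.85 and stays
- wide_pad (a point): small flush dark steel disc, 22 mm across, on the top face of the wide bin's lid, midway along the front and 18 mm in from the front edge: the place to press. Point: centre of its top face; moves with the lid
- wide_edge (a point): middle of the wide lid's front edge, at half the lid's thickness; moves with the lid. The lid is a plain flat plate 142 mm from hinge line to front edge, 210 mm wide, 10 mm thick, about 0.2 kg; shut, its top is 103 mm above the box's underside and an open gap of 8 mm shows between its underside and the box walls
- wide_hinge (a point): middle of the wide lid's hinge line, 98 mm above the box's underside, at the back of the bin; the line runs along the bin's y. The spring plunger, a thin rod with a 12 mm round white tip, stands under the lid's middle, 85 mm in front of this line, and carries the ajar lid
- narrow_bin: the narrow bin, to be left shut: same make, depth, height, lid and catch as the wide one but only 120 mm wide; fixed, on its own plinth of 2 to 32 mm. It may stand on either side of the wide one. Origin and axes as for the wide bin
- narrow_lid (a joint): lid angle of the narrow bin, 0 latched shut, grows as it opens, rad; its catch works in the same way
- tub: loose clear plastic tub of lead shot, 90 mm across, 75 mm high, 0.4 kg; origin at the centre of its underside; leave alone
- jar: loose jar with a black cap, 60 mm across, 80 mm high, 0.2 kg; origin at the centre of its underside; leave alone
- carton: loose cardboard carton, 45 by 90 by 35 mm high, 0.12 kg; origin at the centre of its underside; leave alone

How it is judged:
By the outcome, as a careful person would: the job done as asked, in the order asked, and still so for the second after the job is handed in, with the robot touching nothing.
It also fails if it takes over 51 s, if anything falls off the work surface, if the arm or the gripper's body presses on something with over 40 N, if the wrist force passes 120 N, or if a joint passes its speed limit or range.

## Robot

A 6-joint arm with a two-finger parallel gripper is mounted at the origin on the work surface. World frame = base frame: x ahead of the robot, y to its left, z up, the work surface at z = 0. Lengths are in mm, angles in rad, forces in N, time in s.
With the tool pointing down it reaches from about 350 to 925 mm from the base axis. Payload 6.4 kg.
Tool frame: the origin (TCP) lies between the finger pads; the fingertips stand 19 mm ahead of it and the grasp point (between the pads) is the TCP; z points along the fingers, y is the direction in which the jaws open and shut (so a half turn about z gives the same grasp; the last joint's range is limited). The gripper opens to 94 mm and grips with 3 to 60 N. Pads are 16 mm wide; open, the fingers measure 119 mm over their backs; the gripper's body (75 mm by 177 mm) begins 78 mm behind the grasp point.
Start: joints at [1.087, 0.245, 1.558, -0, 1.339, -0.174], TCP at [198.161, 619.069, 224.455] pointing down, gripper open.
Joint ranges: [-3.13, 3.13], [-1.02, 2.26], [0.13, 2.54], [-0.95, 4.09], [0.21, 2.88], [-2.74, 2.74]. Speed limits (rad/s): [2.57, 2.57, 3.14, 3.14, 3.14, 3.14].

## Interface

Orientations are given as a rotation vector (axis times angle).
In Python, from station import observe, get_image, job_done, silhouettes gives the robot as it stands.
- The arm moves only by the tool servo_tool, never from a script. Its argument "motion" is a list of rows, each a list of 7 numbers: the shift along the tool's x, y, z in m, then the turn, a rotation vector about the tool's x, y, z in units of 5 degrees (1.0 is 5 degrees), then the opening, from -1 (shut) to 1 (fully open). In form: [[dx, dy, dz, wx, wy, wz, claw], ...]. A call has exactly 8 rows; each row is the pose to reach, as a shift and turn from the pose commanded when the call began, along the tool's axes at that moment; what a row does not reach only later rows make up. A row lasts 1/12 s, in which the tool goes at most 41.7 mm and 7.16 degrees, less where a joint would pass 70% of its speed; a pose out of reach is approached as far as the arm can. A call with a gripper value outside its range is refused whole. The fingers move at their own pace and stop on an object; the grip force is fixed at half the most. Time passes only in rows, so rows that repeat a pose let the fingers close, or fill a call up. It gives the time, the measured TCP pose, the force and the opening at its end, in the units of the state.
- observe(): the state, without advancing time (a new reading comes with each control period).
- get_image(name): name is "scene" or "top" or "wrist"; returns a dict with "frame" (420x560x3 uint8, red, green, blue), "camera_matrix" (3x3 intrinsics, pixels), "camera_from_world" (4x4, takes a point from world to camera coordinates). Camera axes: x right, y down, z forward; pixel columns grow to the right and rows downward; lengths in mm; the calibration is good to about 2 mm. The wrist camera is an equidistant fisheye: a pixel r from the principal point sees the ray r / f radians off the axis. A picture is of the moment at which its call begins. There is no depth.
- job_done(): hands the job in, once; it reports no verdict.
Trained networks look in the newest picture that a camera, given by its name, has taken for a name from the list of things; names that differ only in an ending like _2 or _b are one class to them, and where a whole thing is asked for, a point or a joint stands for the part that bears it (a point fixed in the world has none). Each returns a list of dicts, best first, with "score" (0 to 1); they miss things now and then, are a little off and sometimes report something else, mostly with a low value. They report only what shows in the picture. A call takes as long as a camera call.
- silhouettes(camera, target): "region" (420x560 bool, what is visible of it) and "pixel" ([column, row] in pixels, amid what is visible of it).
The state is a dict: "t": time; "joint_positions": joint angles; "joint_vel": joint speeds; "joint_torque": joint torques, N m; "ee_pos": TCP position; "orientation": TCP orientation; "ft_force": force on the tool from outside, world axes, zero at the start; "ft_torque": the same for the moment, N m; "opening": finger opening in mm.
Only numpy, scipy, OpenCV 4.12 (cv2) and the standard library are available. Lean on these libraries where they do the work, as an engineer would, in place of code of your own. Each camera call takes 0.05 s, during which the arm holds its last target.

## Working session

There is one attempt and no reset: what is moved stays moved. The work goes in short steps, Python scripts to look and compute and a tool call to move; the robot and the scene stay as the last step left them, time stands still between calls to the robot, and variables do not carry over. Pictures are saved under pics/ and viewed, and the job is handed in when it is done.

Besides the shell and the picture viewer there is one more tool, called after "Emit:" in YAML: its name, and indented under it one key for each argument. servo_tool: Moves the arm, as the interface text tells. Its arguments: {"type":"object","properties":{"motion":{"type":"array","items":{"type":"array","items":{"type":"number"}}}},"required":["motion"]}

```bash
mkdir -p pics; python3 - <<'E'
from station import *
import cv2
s=observe();print({k:s[k] for k in('t','ee_pos','orientation','ft_force','opening')})
for n in('scene','top','wrist'):
    d=get_image(n);cv2.imwrite(f'pics/a_{n}.png',d['frame'][:,:,::-1])
    print(n,d['camera_matrix'].tolist(),d['camera_from_world'].round(4).tolist())
for n in('scene','top'):
    for t in('wide_pad','wide_bin','narrow_bin','wide_lid'):
        print(n,t,[(round(r['score'],2),r['pixel'],int(r['region'].sum())) for r in silhouettes(n,t)][:3])
E
```

```text
{'t': 0.0, 'ee_pos': array([197.88755918, 618.55712821, 223.37425195]), 'orientation': array([-4.84653024e-01, -3.10335185e+00,  2.80508467e-03]), 'ft_force': array([ 0.69693034, -0.11804491,  0.78139575]), 'opening': 93.7182718019964}
scene [[389.05217772187336, 0.0, 283.23856184947635], [0.0, 389.05217772187336, 206.90336062223003], [0.0, 0.0, 1.0]] [[-0.3515, 0.9361, -0.0148, 203.7905], [0.7494, 0.2718, -0.6038, -335.609], [-0.5611, -0.2234, -0.797, 1403.6599], [0.0, 0.0, 0.0, 1.0]]
top [[437.04263691324405, 0.0, 276.38251524807924], [0.0, 437.04263691324405, 209.28237153295512], [0.0, 0.0, 1.0]] [[-0.0029, -0.9998, -0.0176, 19.1136], [-0.9953, 0.0046, -0.097, 526.2285], [0.097, 0.0172, -0.9951, 1242.1427], [0.0, 0.0, 0.0, 1.0]]
wrist [[325.19226210127806, 0.0, 281.56398159430995], [0.0, 325.19226210127806, 205.4078030235321], [0.0, 0.0, 1.0]] [[0.3037, 0.9528, -0.0034, -649.108], [0.9253, -0.2941, 0.2396, -26.3618], [0.2272, -0.0759, -0.9709, 391.6015], [0.0, 0.0, 0.0, 1.0]]
scene wide_pad [(0.77, [330.6, 236.5], 4543)]
scene wide_bin [(0.87, [332.0, 247.1], 6694)]
scene narrow_bin [(0.8, [219.3, 226.7], 3673)]
scene wide_lid [(0.6, [336.0, 237.9], 4445)]
top wide_pad [(0.73, [231.8, 181.8], 4071)]
top wide_bin [(0.9, [233.0, 185.1], 4701)]
top narrow_bin [(0.85, [340.0, 171.0], 2712)]
top wide_lid [(0.62, [232.4, 180.2], 4161)]
```

View pics/a_scene.png

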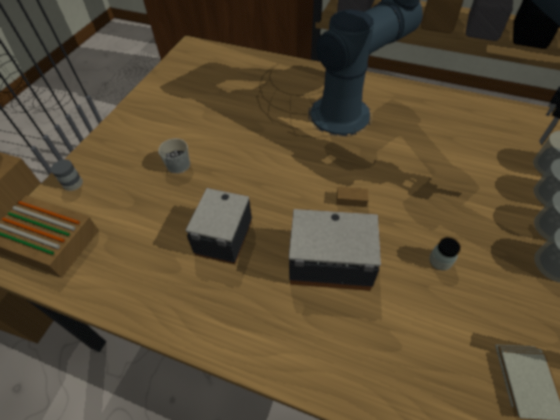

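View pics/a_top.png

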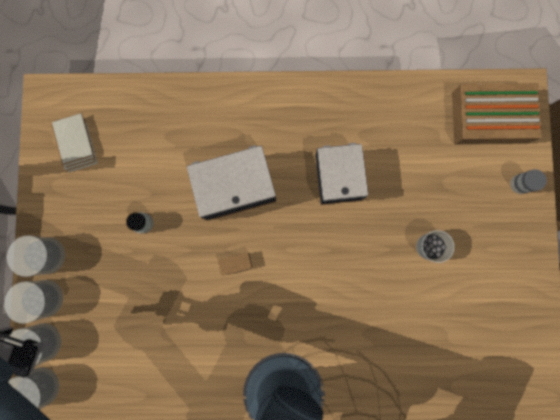

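```bash
python3 - <<'E'
import cv2
a=cv2.imread('pics/a_scene.png')[170:320,160:420];cv2.imwrite('pics/b1.png',cv2.resize(a,None,fx=3,fy=3,interpolation=cv2.INTER_CUBIC))
a=cv2.imread('pics/a_top.png')[110:260,170:390];cv2.imwrite('pics/b2.png',cv2.resize(a,None,fx=3.5,fy=3.5,interpolation=cv2.INTER_CUBIC))
E
```

```text
(no output)
```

View pics/b1.png

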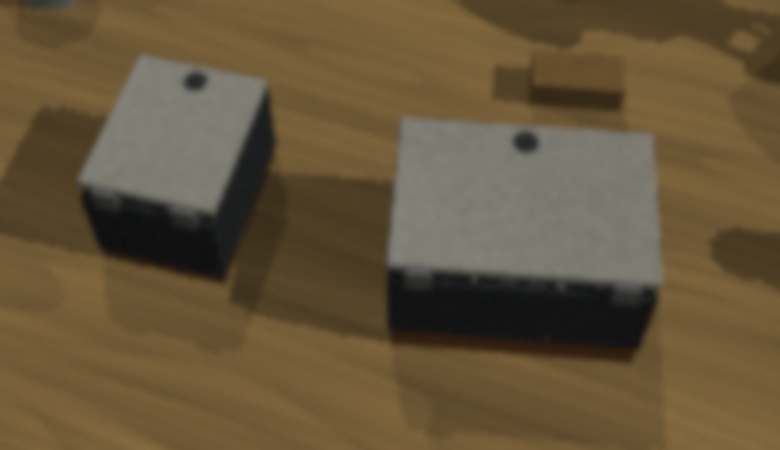

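View pics/b2.png

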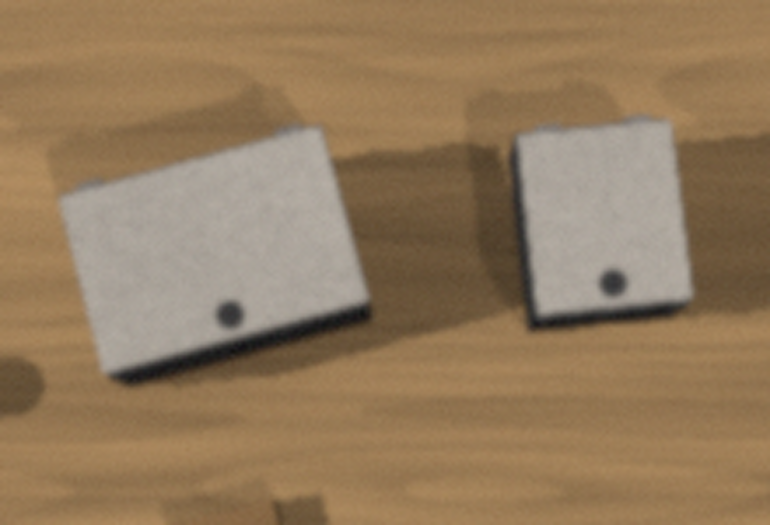

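```bash
cat > fit.py <<'E'
from station import *
import numpy as np
from scipy.optimize import least_squares
def proj(d,P):
    c=d['camera_from_world'];p=P@c[:3,:3].T+c[:3,3];q=p@d['camera_matrix'].T;return q[:,:2]/q[:,2:]
S,T=get_image('scene'),get_image('top')
# order: front+y, front-y, back+y, back-y, pad
uS=np.array([[654,132],[402,118],[660,286],[389,268],[525,142]])/3.+[160,170]
uT=np.array([[107,376],[370,305],[62,198],[322,128],[230,314]])/3.5+[170,110]
def pts(v):
    x,y,z,a,L,W=v;c,s=np.cos(a),np.sin(a)
    l=np.array([[0,W/2],[0,-W/2],[L,W/2],[L,-W/2],[18,0]])
    return np.c_[x+l[:,0]*c-l[:,1]*s,y+l[:,0]*s+l[:,1]*c,np.full(5,z)]
f=lambda v:np.r_[(proj(S,pts(v))-uS).ravel(),(proj(T,pts(v))-uT).ravel()]
for fixed in (0,1):
    g=(lambda v:f(np.r_[v[:4],v[4],210])) if fixed else f
    r=least_squares(g,[550,100,115,-.2,145,210]);v=r.x
    print(v.round(3),'rms',np.sqrt((r.fun**2).mean()));print(pts(v).round(1).tolist(), r.fun.round(1).tolist())
E
python3 fit.py; python3 - <<'E'
from station import *
from scipy.spatial.transform import Rotation as R
print(R.from_rotvec(observe()['orientation']).as_matrix().round(3))
E
```

```text
[5.22432e+02 1.19716e+02 1.25516e+02 2.65000e-01 1.43723e+02 2.08758e+02] rms 0.6794403804930458
[[495.1, 220.4, 125.5], [549.8, 19.0, 125.5], [633.8, 258.1, 125.5], [688.5, 56.7, 125.5], [539.8, 124.4, 125.5]] [-1.4, 0.7, -0.4, -0.2, -0.3, -0.0, -0.9, -0.9, -0.3, 0.3, -0.8, 0.2, -0.7, -0.2, -1.1, 0.0, -1.0, -0.3, -0.0, 1.1]
[5.22344e+02 1.19699e+02 1.25203e+02 2.65000e-01 1.43730e+02 2.10000e+02] rms 0.6960853250866434
[[494.8, 221.0, 125.2], [549.9, 18.4, 125.2], [633.5, 258.7, 125.2], [688.6, 56.1, 125.2], [539.7, 124.4, 125.2]] [-1.2, 0.7, -0.6, -0.1, -0.0, 0.0, -1.1, -0.8, -0.3, 0.4, -1.0, 0.3, -0.5, -0.2, -1.3, 0.1, -0.8, -0.3, 0.0, 1.2]
[[-0.952  0.305  0.   ]
 [ 0.305  0.952  0.   ]
 [-0.     0.    -1.   ]]
```

View pics/a_wrist.png

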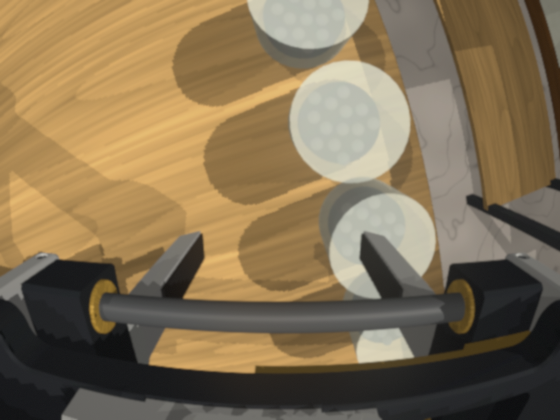

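Emit:
servo_tool:
  motion:
    - [-0.025, -0.02, 0, 0, 0, -0.8, -1]
    - [-0.05, -0.04, 0, 0, 0, -1.6, -1]
    - [-0.08, -0.062, 0, 0, 0, -2.5, -1]
    - [-0.11, -0.085, 0, 0, 0, -3.4, -1]
    - [-0.14, -0.108, 0, 0, 0, -4.2, -1]
    - [-0.17, -0.131, 0, 0, 0, -5.0, -1]
    - [-0.2, -0.154, 0, 0, 0, -5.8, -1]
    - [-0.23, -0.177, 0, 0, 0, -6.6, -1]

```text
t: 1.32
ee_pos: [364.0, 378.8, 224.7]
orientation: [-0.423, 3.112, 0.0]
ft_force: [0.9, 0.2, -0.1]
opening: 44.2
```

Emit:
servo_tool:
  motion:
    - [-0.014, -0.038, 0, 0, 0, 0, -1]
    - [-0.028, -0.078, 0, 0, 0, 0, -1]
    - [-0.042, -0.118, 0, 0, 0, 0, -1]
    - [-0.056, -0.158, 0, 0, 0, 0, -1]
    - [-0.07, -0.198, 0.01, 0, 0, 0, -1]
    - [-0.084, -0.238, 0.02, 0, 0, 0, -1]
    - [-0.098, -0.275, 0.03, 0, 0, 0, -1]
    - [-0.103, -0.292, 0.04, 0, 0, 0, -1]

```text
t: 1.98
ee_pos: [541.7, 122.4, 184.8]
orientation: [-0.412, 3.112, -0.002]
ft_force: [0.2, -0.8, 0.4]
opening: 0.1
```

```bash
python3 - <<'E'
from station import *
import cv2
s=observe();print({k:s[k] for k in('t','ee_pos','orientation','ft_force','opening','joint_positions')})
for n in('scene','wrist'):
    d=get_image(n);cv2.imwrite(f'pics/c_{n}.png',d['frame'][:,:,::-1])
E
```

```text
{'t': 1.9833, 'ee_pos': array([541.72829827, 122.4140402 , 184.78098273]), 'orientation': array([-4.12214661e-01,  3.11221555e+00, -1.50473374e-03]), 'ft_force': array([ 0.20152766, -0.83419816,  0.38008719]), 'opening': 0.14410930765180383, 'joint_positions': array([ 1.84182159e-02,  6.31541050e-02,  1.83706976e+00, -7.44829129e-04,
        1.23907820e+00, -1.81550449e+00])}
```

View pics/c_scene.png

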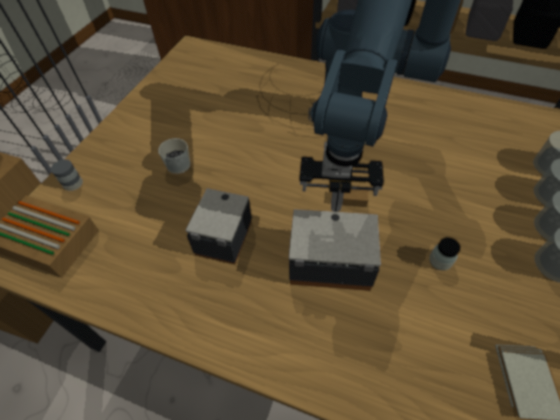

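View pics/c_wrist.png

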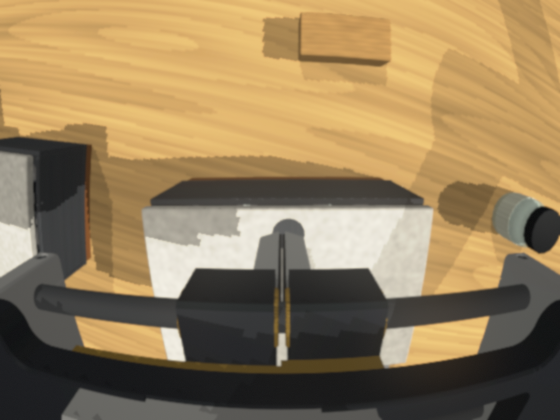

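Emit:
servo_tool:
  motion:
    - [-0.001, 0.002, 0.01, 0, 0, 0, -1]
    - [-0.001, 0.002, 0.02, 0, 0, 0, -1]
    - [-0.001, 0.002, 0.03, 0, 0, 0, -1]
    - [-0.001, 0.002, 0.035, 0, 0, 0, -1]
    - [-0.001, 0.002, 0.038, 0, 0, 0, -1]
    - [-0.001, 0.002, 0.04, 0, 0, 0, -1]
    - [-0.001, 0.002, 0.042, 0, 0, 0, -1]
    - [-0.001, 0.002, 0.042, 0, 0, 0, -1]

```text
t: 2.75
ee_pos: [539.2, 129.2, 145.2]
orientation: [0.419, -3.111, -0.002]
ft_force: [-10.8, 1.9, 17.5]
opening: 0.8
```

```bash
python3 - <<'E'
from station import *
import cv2
for n in('scene','wrist'):
    d=get_image(n);cv2.imwrite(f'pics/d_{n}.png',d['frame'][:,:,::-1])
s=observe();print({k:s[k] for k in('t','ee_pos','orientation','ft_force','opening','joint_vel')})
E
```

```text
{'t': 2.85, 'ee_pos': array([539.23570353, 129.19500341, 145.19827441]), 'orientation': array([ 4.18613367e-01, -3.11170226e+00, -2.01920024e-03]), 'ft_force': array([-10.17084796,   2.26002445,  17.43192384]), 'opening': 0.24193381741624068, 'joint_vel': array([-0.00047878, -0.00111975, -0.00028178,  0.00023145,  0.00087823,
        0.00159993])}
```

View pics/d_scene.png

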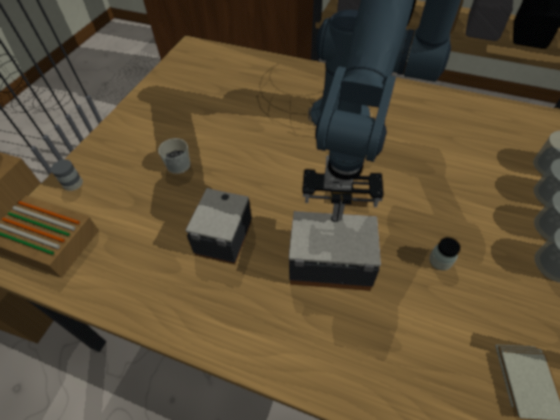

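View pics/d_wrist.png

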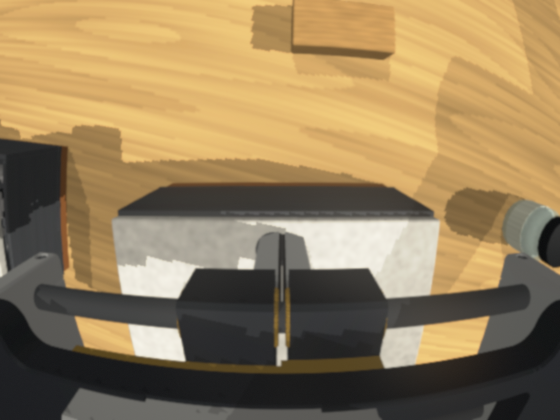

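Emit:
servo_tool:
  motion:
    - [0, 0, -0.01, 0, 0, 0, -1]
    - [0, 0, -0.03, 0, 0, 0, -1]
    - [0, 0, -0.06, 0, 0, 0, -1]
    - [0, 0, -0.09, 0, 0, 0, -1]
    - [0, 0, -0.11, 0, 0, 0, -1]
    - [0, 0, -0.11, 0, 0, 0, -1]
    - [0, 0, -0.11, 0, 0, 0, -1]
    - [0, 0, -0.11, 0, 0, 0, -1]

```text
t: 3.52
ee_pos: [539.0, 128.1, 250.8]
orientation: [0.417, -3.111, -0.0]
ft_force: [-1.0, 0.5, -0.4]
opening: 0.5
```

```bash
python3 - <<'E'
from station import *
import cv2
for n in('scene','wrist'):
    d=get_image(n);cv2.imwrite(f'pics/e_{n}.png',d['frame'][:,:,::-1])
s=observe();print({k:s[k] for k in('t','ee_pos','orientation','ft_force','opening','joint_positions')})
E
```

```text
{'t': 3.6167, 'ee_pos': array([538.77982786, 127.98735992, 250.16990764]), 'orientation': array([ 4.16583720e-01, -3.11014953e+00, -4.76456701e-04]), 'ft_force': array([-0.04512813, -1.03405153, -1.00622314]), 'opening': 0.7081703395490808, 'joint_positions': array([ 2.85062863e-02,  6.06012645e-04,  1.77794076e+00, -8.28201416e-05,
        1.36672535e+00, -1.80857472e+00])}
```

View pics/e_scene.png

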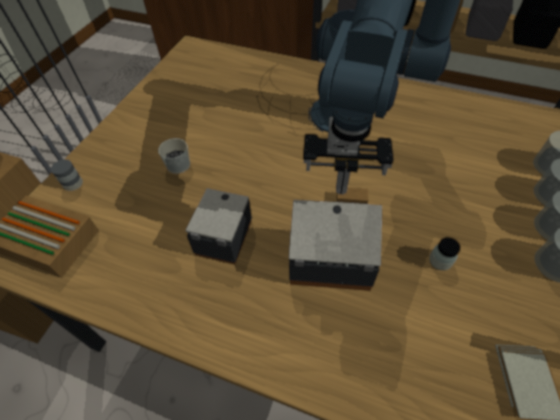

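View pics/e_wrist.png

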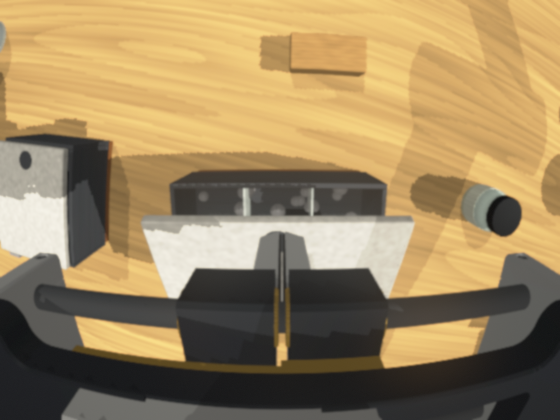

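Emit:
servo_tool:
  motion:
    - [0.015, 0.002, 0.0, 0, -1, 0, -1]
    - [0.035, 0.004, 0.0, 0, -2.2, 0, -1]
    - [0.055, 0.004, 0.01, 0, -3.5, 0, -1]
    - [0.065, 0.004, 0.02, 0, -4.7, 0, -1]
    - [0.065, 0.004, 0.03, 0, -6, 0, -1]
    - [0.065, 0.004, 0.038, 0, -7.3, 0, -1]
    - [0.065, 0.004, 0.038, 0, -8.5, 0, -1]
    - [0.065, 0.004, 0.038, 0, -9, 0, -1]

```text
t: 4.28
ee_pos: [473.3, 114.7, 209.7]
orientation: [-0.311, 2.341, 0.131]
ft_force: [-0.1, -0.1, 0.2]
opening: 0.4
```

```bash
cat > st.py <<'E'
from station import *
import cv2,sys,numpy as np
from scipy.spatial.transform import Rotation as R
tag=sys.argv[1]
ims={n:get_image(n) for n in sys.argv[2:]}
for n,d in ims.items(): cv2.imwrite(f'pics/{tag}_{n}.png',d['frame'][:,:,::-1])
s=observe();p=s['ee_pos']-[659.4,156.9,120.3]
M=R.from_rotvec(s['orientation']).as_matrix()
B=np.array([[.965,.262,0],[-.262,.965,0],[0,0,1]])
print(s['t'],'TCP u,v,z',(B@p).round(1),'zaxis uvz',(B@M[:,2]).round(3),'x',(B@M[:,0]).round(3),'F',s['ft_force'].round(1),'j',s['joint_positions'].round(2))
if 'scene' in ims:
    d=ims['scene']
    for th in(0,.3,.4,.5,1.57,1.85):
        q=np.array([-124*np.cos(th)+5*np.sin(th),0,124*np.sin(th)+5*np.cos(th)])@B+[659.4,156.9,120.3]
        c=d['camera_from_world'];k=d['camera_matrix']@(c[:3,:3]@q+c[:3,3]);print(th,(k[:2]/k[2]).round(1))
E
python3 st.py f scene wrist
```

```text
4.3833 TCP u,v,z [-190.1    7.8   90.6] zaxis uvz [ 0.704  0.001 -0.71 ] x [-0.71   0.001 -0.704] F [-1.1  0.8  0.3] j [-0.16 -0.63  2.47  0.52  0.63 -2.31]
0 [334.7 217.7]
0.3 [336.  211.3]
0.4 [336.4 210. ]
0.5 [336.8 209.2]
1.57 [339.  234.9]
1.85 [338.6 250.7]
```

View pics/f_scene.png

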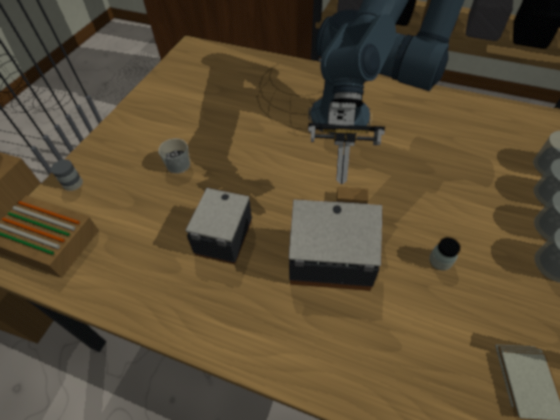

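View pics/f_wrist.png

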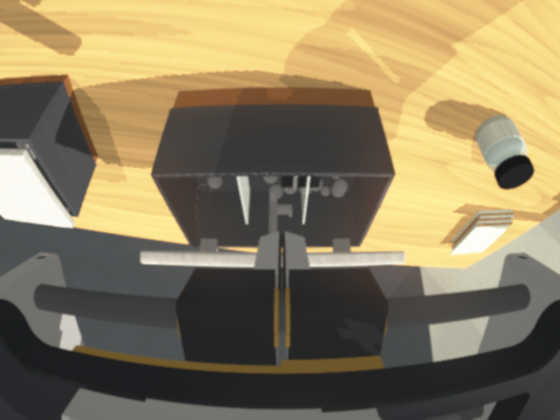

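Emit:
servo_tool:
  motion:
    - [0.004, 0, 0.01, 0, 0, 0, -1]
    - [0.004, 0, 0.025, 0, 0, 0, -1]
    - [0.004, 0, 0.04, 0, 0, 0, -1]
    - [0.004, 0, 0.055, 0, 0, 0, -1]
    - [0.004, 0, 0.066, 0, 0, 0, -1]
    - [0.004, 0, 0.072, 0, 0, 0, -1]
    - [0.004, 0, 0.074, 0, 0, 0, -1]
    - [0.004, 0, 0.074, 0, 0, 0, -1]

```text
t: 5.05
ee_pos: [524.0, 128.0, 158.9]
orientation: [-0.314, 2.34, 0.13]
ft_force: [0.5, 0.4, 0.5]
opening: 0.6
```

```bash
python3 st.py g scene wrist
```

```text
5.15 TCP u,v,z [-138.3    7.4   39.4] zaxis uvz [ 0.707  0.001 -0.707] x [-0.707 -0.001 -0.707] F [-0.2 -0.4 -0.3] j [-0.1  -0.32  2.39  0.68  0.41 -2.47]
0 [334.7 217.7]
0.3 [336.  211.3]
0.4 [336.4 210. ]
0.5 [336.8 209.2]
1.57 [339.  234.9]
1.85 [338.6 250.7]
```

View pics/g_wrist.png

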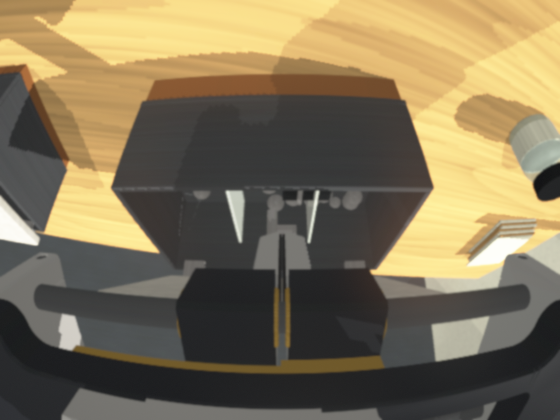

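View pics/g_scene.png

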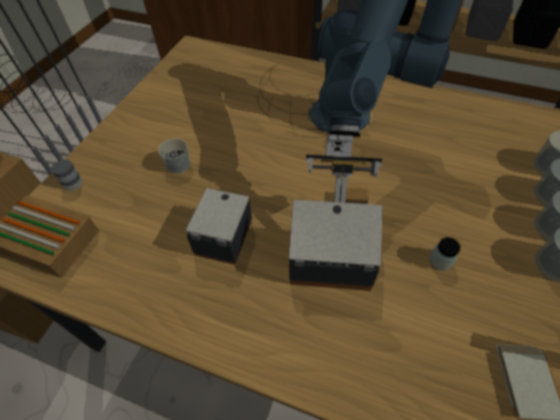

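Emit:
servo_tool:
  motion:
    - [-0.004, 0, 0.002, 0, 0, 0, -1]
    - [-0.012, 0, -0.001, 0, 0, 0, -1]
    - [-0.022, 0, -0.004, 0, 0, 0, -1]
    - [-0.033, 0, -0.007, 0, 0, 0, -1]
    - [-0.045, 0, -0.009, 0, 0, 0, -1]
    - [-0.057, 0, -0.01, 0, 0, 0, -1]
    - [-0.069, 0, -0.01, 0, 0, 0, -1]
    - [-0.076, 0, -0.009, 0, 0, 0, -1]

```text
t: 5.82
ee_pos: [570.7, 140.3, 221.7]
orientation: [-0.313, 2.336, 0.129]
ft_force: [-0.2, -0.0, 0.4]
opening: 0.6
```

```bash
python3 st.py h scene wrist
```

```text
5.9167 TCP u,v,z [-90.1   7.2 100.8] zaxis uvz [ 0.709  0.    -0.705] x [-0.705 -0.002 -0.709] F [-0.4 -0.5  0.1] j [-0.05 -0.28  2.23  0.5   0.48 -2.25]
0 [334.7 217.7]
0.3 [336.  211.3]
0.4 [336.4 210. ]
0.5 [336.8 209.2]
1.57 [339.  234.9]
1.85 [338.6 250.7]
```

View pics/h_scene.png

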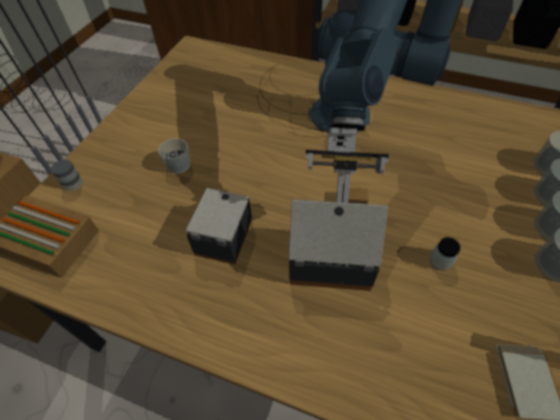

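View pics/h_wrist.png

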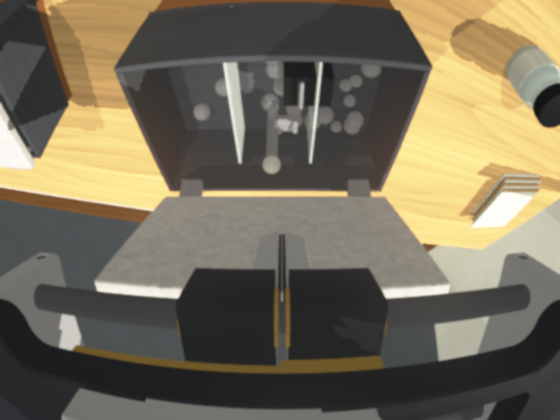

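Emit:
servo_tool:
  motion:
    - [-0.008, 0, 0.001, 0, 0, 0, -1]
    - [-0.018, 0, 0.004, 0, 0, 0, -1]
    - [-0.028, 0, 0.007, 0, 0, 0, -1]
    - [-0.035, 0, 0.01, 0, 0, 0, -1]
    - [-0.042, 0, 0.014, 0, 0, 0, -1]
    - [-0.049, 0, 0.0175, 0, 0, 0, -1]
    - [-0.054, 0, 0.021, 0, 0, 0, -1]
    - [-0.058, 0, 0.025, 0, 0, 0, -1]

```text
t: 6.58
ee_pos: [626.8, 155.8, 242.9]
orientation: [-0.313, 2.339, 0.13]
ft_force: [-0.1, 1.0, 0.1]
opening: 0.6
```

```bash
python3 st.py i scene wrist
```

```text
6.6833 TCP u,v,z [-31.8   7.4 122.3] zaxis uvz [ 0.707  0.001 -0.707] x [-0.707 -0.001 -0.707] F [ 0.9  0.2 -0.6] j [-0.01 -0.15  2.08  0.43  0.49 -2.16]
0 [334.7 217.7]
0.3 [336.  211.3]
0.4 [336.4 210. ]
0.5 [336.8 209.2]
1.57 [339.  234.9]
1.85 [338.6 250.7]
```

View pics/i_scene.png

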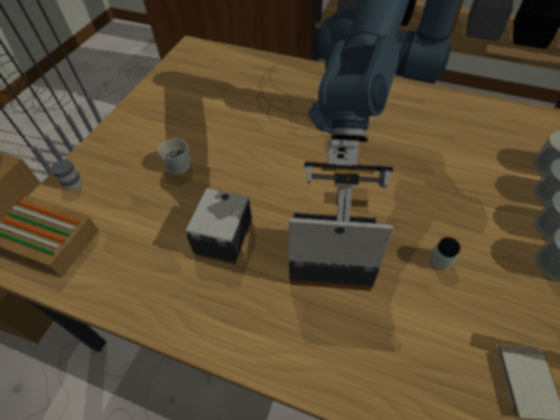

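View pics/i_wrist.png

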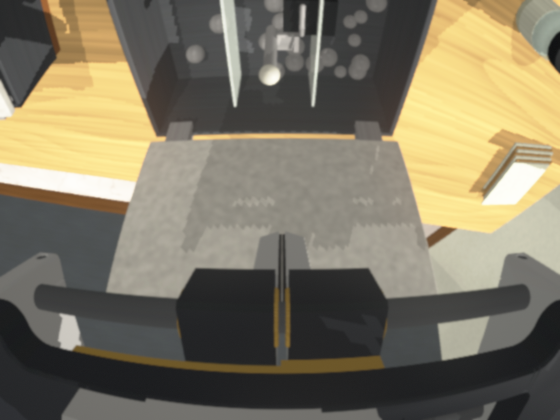

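Emit:
servo_tool:
  motion:
    - [-0.003, 0, 0.003, 0, 0, 0, -1]
    - [-0.006, 0, 0.006, 0, 0, 0, -1]
    - [-0.009, 0, 0.009, 0, 0, 0, -1]
    - [-0.012, 0, 0.012, 0, 0, 0, -1]
    - [-0.015, 0, 0.015, 0, 0, 0, -1]
    - [-0.018, 0, 0.018, 0, 0, 0, -1]
    - [-0.021, 0, 0.021, 0, 0, 0, -1]
    - [-0.023, 0, 0.023, 0, 0, 0, -1]

```text
t: 7.35
ee_pos: [658.1, 164.3, 242.8]
orientation: [-0.313, 2.339, 0.13]
ft_force: [0.3, 0.4, 0.4]
opening: 0.2
```

Emit:
servo_tool:
  motion:
    - [0.004, 0, -0.006, 0, 0, 0, -1]
    - [0.009, 0, -0.015, 0, 0, 0, -1]
    - [0.012, 0, -0.03, 0, 0, 0, -1]
    - [0.012, 0, -0.055, 0, 0, 0, -1]
    - [0.012, 0, -0.08, 0, 0, 0, -1]
    - [0.012, 0, -0.1, 0, 0, 0, -1]
    - [0.012, 0, -0.11, 0, 0, 0, -1]
    - [0.012, 0, -0.11, 0, 0, 0, -1]

```text
t: 8.02
ee_pos: [574.0, 141.3, 315.0]
orientation: [-0.313, 2.334, 0.128]
ft_force: [-0.3, 0.3, 0.7]
opening: 0.6
```

```bash
python3 st.py j scene wrist top
```

```text
8.1667 TCP u,v,z [-86.3   7.5 191. ] zaxis uvz [ 0.707  0.001 -0.708] x [-0.708 -0.001 -0.707] F [ 0.7 -0.  -0.4] j [-0.05 -0.38  2.13  0.36  0.66 -2.09]
0 [334.7 217.7]
0.3 [336.  211.3]
0.4 [336.4 210. ]
0.5 [336.8 209.2]
1.57 [339.  234.9]
1.85 [338.6 250.7]
```

View pics/j_scene.png

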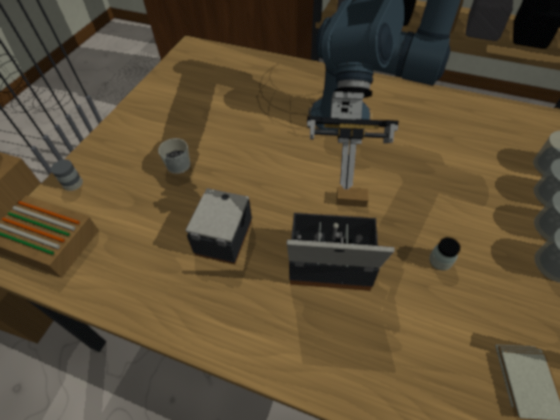

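View pics/j_wrist.png

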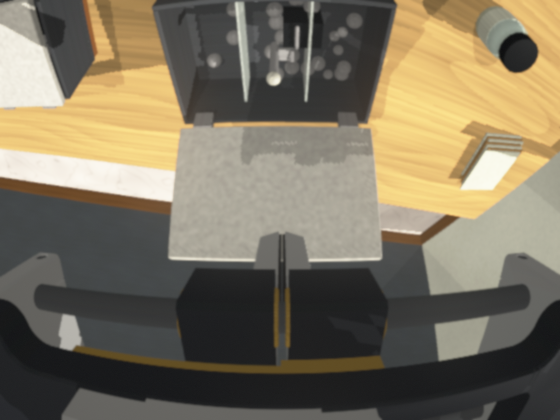

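View pics/j_top.png

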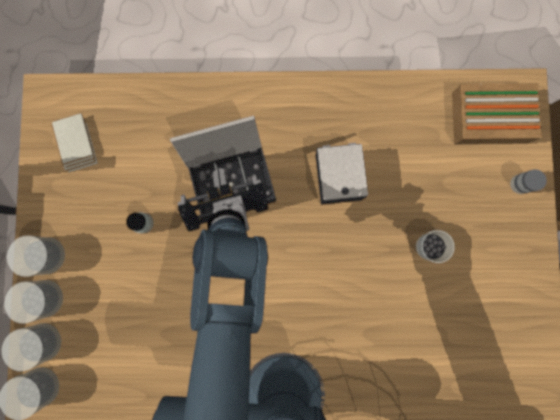

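Emit:
servo_tool:
  motion:
    - [0, 0, -0.01, 0, 0, 0, -1]
    - [0, 0, -0.02, 0, 0, 0, -1]
    - [0, 0, -0.03, 0, 0, 0, -1]
    - [0, 0, -0.03, 0, 0, 0, -1]
    - [0, 0, -0.03, 0, 0, 0, -1]
    - [0, 0, -0.03, 0, 0, 0, -1]
    - [0, 0, -0.03, 0, 0, 0, -1]
    - [0, 0, -0.03, 0, 0, 0, -1]

```text
t: 8.83
ee_pos: [553.9, 136.0, 332.2]
orientation: [-0.313, 2.341, 0.13]
ft_force: [-0.3, 0.2, -0.7]
opening: 0.3
```

```bash
python3 st.py k scene; python3 - <<'E'
import cv2,numpy as np
a=cv2.imread('pics/j_scene.png').astype(int);b=cv2.imread('pics/k_scene.png').astype(int)
print('change at lid',np.abs(a-b)[215:290,285:400].mean())
c=cv2.imread('pics/a_scene.png').astype(int)
for n,(x,y) in dict(tub=(175,156),jar=(445,253),carton=(352,196),narrow=(220,226)).items():
    print(n,np.abs(b-c)[y-18:y+18,x-18:x+18].mean())
cv2.imwrite('pics/k2.png',cv2.resize(b[140:300,140:480].astype(np.uint8),None,fx=2.3,fy=2.3))
E
```

```text
8.8833 TCP u,v,z [-107.3    7.5  212.1] zaxis uvz [ 0.706  0.001 -0.708] x [-0.708 -0.001 -0.706] F [0.4 0.  0. ] j [-0.07 -0.46  2.15  0.35  0.73 -2.08]
0 [334.7 217.7]
0.3 [336.  211.3]
0.4 [336.4 210. ]
0.5 [336.8 209.2]
1.57 [339.  234.9]
1.85 [338.6 250.7]
change at lid 0.754280193236715
tub 8.39917695473251
jar 2.861625514403292
carton 8.408179012345679
narrow 4.459876543209877
```

View pics/k2.png

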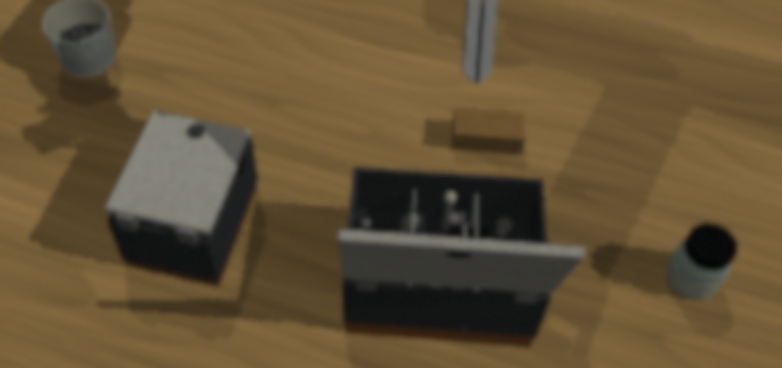

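```bash
python3 -c "
from station import *
print(job_done())"
```

```text
the job is handed in; nothing more can be done
None
```

The wide bin is open and its lid stands on its own. I pressed its pad with the closed fingertips and lifted away. The spring raised the lid to about 0.4 rad. I then tilted the fingers 45° under the front edge, pushed the lid past upright and backed off. I handed the job in at about 9 s.

- **Lid:** in the last picture the pad sits at pixel (339, 250), which matches a lid angle of 1.85 rad, its stop. The lid had not moved between the last two pictures, and the fingers were well clear with the force reading near zero.
- **Other things:** the narrow bin is still shut. By eye, the tub, jar and carton are where they started. The picture-difference check was higher around the tub and carton than at the jar, which I put down to the arm's changed shadows.
- **Press:** it measured about 17 N upward and 10 N sideways, more than the 5 N the catch needs, and about 4 mm to one side of where I aimed. The catch let go cleanly.

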